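Hold the filter funnel ready over the free filter head

ROBOT

A 6-joint arm with a two-finger parallel gripper is mounted at the origin on the work surface. World frame = base frame: x ahead of the robot, y to its left, z up, the work surface at z = 0. Lengths are in m, angles in rad, forces in N, time in s.
With the tool pointing down it reaches from about 0.325 to 0.775 m from the base axis. Payload 5.5 kg.
Tool frame: the origin (TCP) lies at the centre of the arm's flange, where the gripper is bolted on; the fingertips stand 182 mm ahead of it and the grasp point (between the pads) lies 163 mm ahead of it; z points along the fingers, y is the direction in which the jaws open and shut (so a half turn about z gives the same grasp; the last joint's range is limited). The gripper opens to 88 mm and grips with 3 to 60 N. Pads are 20 mm wide; open, the fingers measure 115 mm over their backs; the gripper's body (75 mm by 178 mm) begins 61 mm behind the grasp point.
Start: joints at [-1.307, 0.091, 1.231, -0, 1.82, -0.057], TCP at [0.189, -0.569, 0.405] pointing down, gripper open.
Joint ranges: [-2.87, 2.87], [-0.86, 2.18], [0.17, 2.46], [-1.51, 4.65], [0.06, 2.69], [-2.65, 2.65]. Speed limits (rad/s): [2.57, 2.57, 3.01, 3.14, 3.14, 3.14].

INTERFACE

Orientations are given as a rotation vector (axis times angle).
In Python, from station import robot gives the robot as it stands. The module is installed in compiled form; this text tells all that it offers.
- The arm moves only by the tool move_arm, never from a script. Its argument "plan" is a list of rows, each an object of numbers: "fingers": the opening, from 0 (shut) to 1 (fully open); "dx", "dy", "dz": the shift along the world's x, y, z in m; "ax", "ay", "az": the turn, a rotation vector about the world's x, y, z in degrees. In form: [{"fingers": .., "dx": .., "dy": .., "dz": .., "ax": .., "ay": .., "az": ..}, ...]. A call has exactly 8 rows; each row shifts and turns the pose as measured when the row begins; what a row does not reach is not made up. A row lasts 1/12 s, in which the tool goes at most 41.7 mm and 7.16 degrees, less where a joint would pass 70% of its speed; a pose out of reach is approached as far as the arm can. A call is refused whole if a number of a shift passes 0.0417 or a number of a turn 7.16, either way. A call with a gripper value outside its range is refused whole. The fingers move at their own pace and stop on an object; "squeeze" is the grip in N (left out, the last holds). Time passes only in rows, so rows that do not move let the fingers close, or fill a call up. It gives the time, the measured TCP pose, the force and the opening at its end, in the units of the state.
- robot.observe(): the state, without advancing time (a new reading comes with each control period).
- robot.snapshot(name): name is "side" or "top" or "wrist"; returns (picture, depth): 384x512x3 uint8, blue, green, red; 384x512 float32, m along the optical axis (not along the pixel's ray), 0 where there is no reading.
- robot.get_calibration(name): a dict with "vfov" (degrees; the focal length in pixels is half the picture's height over the tangent of half this angle, whatever the lens; pixels are square), "cx", "cy" (the principal point, pixels), "origin" and "attitude" of the camera in the world. Camera axes: x right, y down, z forward; pixel columns grow to the right and rows downward; lengths in m; the calibration is good to about 2 mm. A picture is of the moment at which its call begins: read the wrist's pose just before it. get_calibration takes no time and is no camera call; for the wrist camera it gives the pose at the moment of the call.
- robot.job_done(): hands the job in, once; it reports no verdict.
The state is a dict: "time_s": time; "joints": joint angles; "joint_vel": joint speeds; "joint_torque": joint torques, N m; "position": TCP position; "eef_rot": TCP orientation; "ft_force": force on the tool from outside, world axes, zero at the start; "ft_torque": the same for the moment, N m; "opening": opening from 0.0 (shut) to 1.0 (fully open).
Only numpy, scipy, OpenCV 4.12 (cv2) and the standard library are available. Lean on these libraries where they do the work, as an engineer would, in place of code of your own. Each camera call takes 0.05 s, during which the arm holds its last target. There are 200 camera calls.

TASK

Pick up the lidded steel funnel with the orange lid from the white tray, carry it over the top of the bottles in the blue rack, and bring it to the one filter head on the steel manifold that has no funnel, so that a colleague can slip a membrane in beneath it. Finish while holding it there, still and level, a finger's width (about 15 mm) above the head and never touching it, centred on the head and with the funnel's two ears lined up over the head's two ears (either way round). Don't bump the bottles with the funnel, and leave the bottles, the other funnels, the jar and the stack of dishes where they stand.

Things in the scene. Friction and masses are not known exactly. Their poses are not given: they have to be found in the camera images.
- funnel: Steel funnel with orange lid and band, 101 mm tall, 0.25 kg, standing in the tray. Foot flange 8 mm thick, 60 mm across, with two ears 18 mm wide reaching 44 mm from the axis along +x and -x; body 54 mm wide up to 63 mm; lid 60 mm wide, 63 to 69 mm up; bar grip on top. Origin: centre of the foot's underside, z up. Same after a half turn about z.
- funnel_grip (a point): centre of the black upright bar grip on the funnel's lid, 85 mm above the foot's underside. The bar is 14 mm thick (y), 46 mm long (x, the way of the ears) and 32 mm high, from 69 to 101 mm above the foot, centred on the axis. Axes as funnel.
- tray: white open tray, fixed, 140 mm (x) by 120 mm (y), walls 20 mm high and 4 mm thick, floor 4 mm thick. Origin: centre of its underside, on the bench.
- rack: blue bottle rack between tray and manifold, fixed, an open box 250 mm long (its x) by 82 mm wide (its y), 45 mm high, with three wells in a row along x. Origin: centre of its underside, on the bench. The bottles in it reach 145 mm above the bench.
- bottle_a: white sample bottle with a red cap, 60 mm wide, 140 mm tall, standing loose in the rack, 5 mm above the bench. Origin: centre of its underside.
- bottle_b: white sample bottle with a red cap, 60 mm wide, 140 mm tall, standing loose in the rack, 5 mm above the bench. Origin: centre of its underside.
- bottle_c: white sample bottle with a red cap, 60 mm wide, 140 mm tall, standing loose in the rack, 5 mm above the bench. Origin: centre of its underside.
- manifold: steel filtration manifold, fixed: a bar 340 mm long (its y), 28 mm wide, top 50 mm above the bench, on end plates 90 mm wide; three filter heads stand on it 115 mm apart; a red hose leads from its +y end to a trap jar 115 mm tall, 76 mm wide, 50 mm in x and 295 mm in y from the origin. Origin: on the bench under the middle of the bar.
- free_head: the filter head without a funnel, fixed on the manifold, in any of its three places: 40 mm tall, round flat top 60 mm across with a white disc, and two flat ears 18 mm wide, level with the top, reaching 44 mm from the axis along +x and -x. It may be turned on the bar. Origin: on its axis at its underside, 50 mm above the bench; z up.
- free_head_top (a point): centre of the free head's flat top, 90 mm above the bench; axes as free_head.
- funnel_b: a funnel of the same shape and size with a green lid and band, standing loose on another filter head, its foot 90 mm and its grip's top 191 mm above the bench. Origin: centre of the underside of the foot.
- funnel_c: a funnel of the same shape and size with a green lid and band, standing loose on another filter head, its foot 90 mm and its grip's top 191 mm above the bench. Origin: centre of the underside of the foot.
- jar: small glass jar with a metal cap, loose on the bench, 56 mm wide, 65 mm tall. Origin: centre of its underside.
- dishes: stack of three Petri dishes, loose on the bench, 90 mm wide, 44 mm tall. Origin: centre of its underside.

How it is judged:
By the outcome, as a careful person would: the job done as asked, in the order asked, and still so for the second after the job is handed in, while the arm keeps its last pose, push and grip.
It also fails if it takes over 46 s, if anything falls off the work surface, if the arm or the gripper's body presses on something with over 40 N, if the wrist force passes 120 N, or if a joint passes its speed limit or range.

## Working session

There is one attempt and no reset: what is moved stays moved. The work goes in short steps, Python scripts to look and compute and a tool call to move; the robot and the scene stay as the last step left them, time stands still between calls to the robot, and variables do not carry over. Pictures are saved under pics/ and viewed, about 8 in all and at most 12, crops included, and the job is handed in when it is done.

Besides the shell and the picture viewer there is one more tool, called after "Emit:" as a command line: name --argument value ..., lists and objects as JSON in quotes. move_arm: Moves the arm, as the interface text tells. Its arguments: {"type":"object","properties":{"plan":{"type":"array","items":{"type":"object","properties":{"fingers":{"type":"number"},"dx":{"type":"number"},"dy":{"type":"number"},"dz":{"type":"number"},"ax":{"type":"number"},"ay":{"type":"number"},"az":{"type":"number"}}}},"squeeze":{"type":"number"}},"required":["plan"]}

```bash
mkdir -p pics; cat > h.py <<'E'
import numpy as np, cv2
from station import robot
from scipy.spatial.transform import Rotation as R
def cam(n):
    c=robot.get_calibration(n); A=np.array(c["attitude"],float)
    M=A if A.shape==(3,3) else (R.from_rotvec(A).as_matrix() if A.size==3 else R.from_quat(A).as_matrix())
    return c, M, np.array(c["origin"]), 192/np.tan(np.radians(c["vfov"])/2)
def snap(n,f=None):
    k=cam(n); p,d=robot.snapshot(n)
    if f: cv2.imwrite("pics/"+f,p)
    return p,d,k
def cloud(d,k):
    c,M,o,f=k; v,u=np.mgrid[:384,:512]
    P=np.stack([(u-c["cx"])/f*d,(v-c["cy"])/f*d,d],-1)
    return P@M.T+o
def ray(u,v,z,k):
    c,M,o,f=k; r=M@np.array([(u-c["cx"])/f,(v-c["cy"])/f,1]); return o+r*(z-o[2])/r[2]
E
python3 - <<'E'
from h import *
for n in("side","top","wrist"): print(robot.get_calibration(n))
s=robot.observe(); print(s)
a=snap("top","top0.png"); b=snap("side","side0.png"); np.savez("s0.npz",tp=a[0],td=a[1],sp=b[0],sd=b[1])
E
```

```text
{'vfov': 54.31536578966575, 'cx': 256.79335071581113, 'cy': 189.5791181509827, 'origin': array([0.2713639 , 0.51126283, 0.81208884]), 'attitude': array([-0.75012347,  2.66643977, -1.00531529])}
{'vfov': 57.254781533251176, 'cx': 263.04248954611654, 'cy': 189.01063035329506, 'origin': array([ 0.53426493, -0.02863043,  1.05626457]), 'attitude': array([-2.1854975 ,  2.16530944, -0.09068238])}
{'vfov': 63.22452307441768, 'cx': 256.43013089274757, 'cy': 189.66246028756325, 'origin': array([ 0.25739746, -0.54746395,  0.38322185]), 'attitude': array([ 2.36827068, -1.70618234, -0.23006909])}
{'time_s': 0.0, 'joints': array([-1.30666546e+00,  9.18272661e-02,  1.23183962e+00, -1.00098320e-05,
        1.81981115e+00, -5.67551416e-02]), 'joint_vel': array([ 0.00047979, -0.0008139 ,  0.00143276, -0.00086525, -0.00041081,
        0.00143393]), 'joint_torque': array([-2.61786634e-03, -4.46461809e+01, -4.06444287e+01,  6.97291712e-02,
        2.96399428e-02, -1.47606897e-04]), 'position': array([ 0.1892232 , -0.56943465,  0.4035516 ]), 'eef_rot': array([-3.09939436e+00, -5.01583585e-01,  3.21496665e-04]), 'ft_force': array([ 0.39055289, -0.53354621, -0.25714176]), 'ft_torque': array([-0.02966344, -0.00439436,  0.0112086 ]), 'opening': 0.9971527937283651}
```

View pics/top0.png

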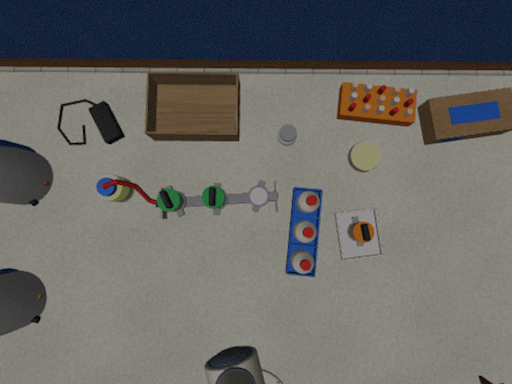

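View pics/side0.png

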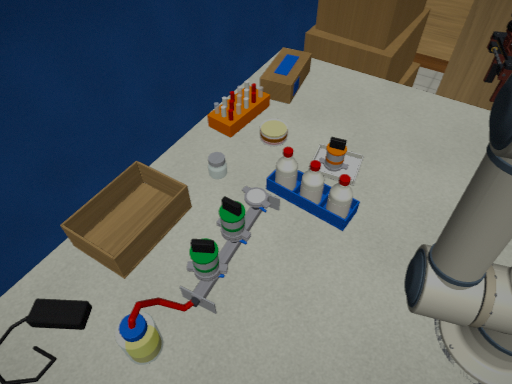

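The top view shows the orange funnel at (364,232) in the tray, the rack of bottles around (304,232), and the free head at (259,196). The green funnels are at (168,200) and (213,197). Next I measure.

```bash
python3 - <<'E'
from h import *
z=np.load("s0.npz"); 
for n in("top","side"):
    p=z[n[0]+"p"];d=z[n[0]+"d"];k=cam(n);W=cloud(d,k);hsv=cv2.cvtColor(p,cv2.COLOR_BGR2HSV)
    H,S,V=cv2.split(hsv); X,Y,Z=W[...,0],W[...,1],W[...,2]
    print(n,"bench z",np.median(Z[250:330,330:450]))
    reg=(X>.25)&(X<.6)&(Y<-.15)&(Y>-.42)&(d>0)
    for nm,m,in (("orange",reg&(H<22)&(H>6)&(S>150)&(Z>.04)),("gripblack",reg&(V<60)&(Z>.085)&(Z<.13))):
        Q=W[m]; 
        if len(Q)<5: print(nm,len(Q));continue
        c=Q.mean(0);u,s,vt=np.linalg.svd((Q-c)[:,:2]); print(nm,len(Q),c,Q.min(0),Q.max(0),"yaw",np.degrees(np.arctan2(vt[0,1],vt[0,0])),s)
    m=(Z>.08)&(Z<.1)&(X>.3)&(X<.6)&(Y>-.12)&(Y<.1)&(d>0)
    n_,l,st,ce=cv2.connectedComponentsWithStats(m.astype(np.uint8))
    for i in range(1,n_):
        if st[i,4]>40:
            Q=W[l==i]; print("head",st[i],Q.mean(0),Q.min(0),Q.max(0))
    red=(Z>.13)&(Z<.16)&(X>.2)&(X<.6)&(Y<-.0)&(d>0)&((H<5)|(H>174))&(S>150)
    n_,l,st,ce=cv2.connectedComponentsWithStats(red.astype(np.uint8))
    for i in range(1,n_):
        if st[i,4]>8: print("cap",W[l==i].mean(0))
p=z["tp"]; c=np.hstack([cv2.resize(p[165:225,225:290],None,fx=6,fy=6,interpolation=2),cv2.resize(p[200:260,332:387],None,fx=6,fy=6,interpolation=2)]); cv2.imwrite("pics/c1.png",c)
E
```

```text
top bench z 2.5231011219206678e-05
orange 235 [ 0.5040486  -0.29934367  0.07485688] [ 0.47756697 -0.33129979  0.04018181] [ 0.53025333 -0.27528581  0.10890643] yaw -64.13526675561207 [0.24556761 0.21665684]
gripblack 99 [ 0.50418171 -0.30057307  0.10169192] [ 0.48222653 -0.3109732   0.08529905] [ 0.56995137 -0.17556109  0.10901675] yaw -137.623779783154 [0.16955881 0.08888687]
head [217 196  12  19  47] [0.56825101 0.08635093 0.09499001] [0.54832169 0.07200674 0.08241779] [0.59757346 0.09993565 0.09996431]
head [248 196  22  17 234] [ 0.58319698 -0.01179046  0.09075322] [ 0.55487968 -0.04159095  0.08617231] [0.59914102 0.01634657 0.09623038]
head [292 253   6  19  47] [ 0.42306093 -0.11237469  0.09359475] [ 0.39680891 -0.11957091  0.08012209] [ 0.44396989 -0.1059892   0.09985061]
cap [ 0.58588943 -0.15053815  0.14527462]
cap [ 0.50283559 -0.14118708  0.14495584]
cap [ 0.42078513 -0.13443288  0.14455765]
side bench z 0.0011473734151793424
orange 142 [ 0.49634254 -0.28951846  0.0727103 ] [ 0.4717426  -0.32175697  0.0400735 ] [ 0.52822804 -0.27063415  0.0928797 ] yaw -161.71965330583433 [0.19206321 0.11601507]
gripblack 122 [ 0.49882623 -0.29809016  0.0978112 ] [ 0.47819044 -0.30981523  0.08511766] [ 0.51956593 -0.28900325  0.10797694] yaw -168.7605122255826 [0.13728005 0.0354751 ]
head [302 179  16  11  99] [ 0.49897791 -0.11504337  0.09035319] [ 0.47758284 -0.11991069  0.08008798] [ 0.52123289 -0.10901438  0.0999441 ]
head [249 188  22  21 259] [ 0.58145012 -0.00604956  0.08947043] [ 0.55277692 -0.04045111  0.08038996] [0.59992031 0.01867788 0.09356114]
head [329 191  20  14 140] [ 0.41563387 -0.10975644  0.09129375] [ 0.39143    -0.11978247  0.08033261] [ 0.44377708 -0.10145347  0.09997013]
cap [ 0.58095275 -0.1457747   0.1422178 ]
cap [ 0.49838685 -0.13640147  0.14261425]
cap [ 0.41584218 -0.12864415  0.14258774]
```

View pics/c1.png

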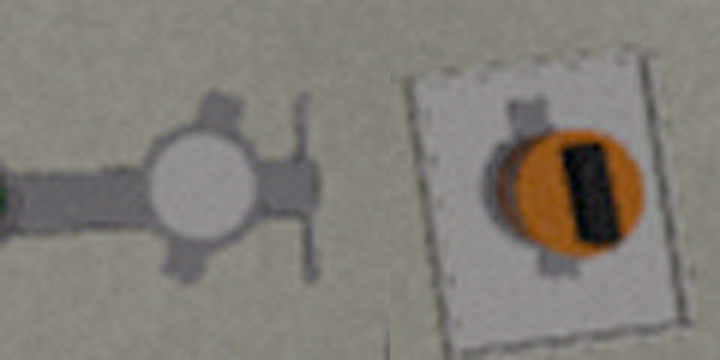

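The crop shows the free head's disc centre at about (203,187), with ear tips at (221,92) and (184,283). In the right panel, the grip is about (592,195), tilted the other way.

```bash
python3 - <<'E'
from h import *
k=cam("top")
def P(x,y,x0,y0,z): return ray((x+.5)/6-.5+x0,(y+.5)/6-.5+y0,z,k)
yaw=lambda a,b:np.degrees(np.arctan2((a-b)[1],(a-b)[0]))
c=P(203,187,225,165,.09);a=P(221,94,225,165,.09);b=P(184,280,225,165,.09); print("head",c,(a+b)/2,yaw(a,b),np.linalg.norm(a-b))
g=P(592-390,195,332,200,.105);a=P(585-390,145,332,200,.105);b=P(600-390,244,332,200,.105);print("grip",g,yaw(a,b),np.linalg.norm(a-b))
l=P(574-390,190,332,200,.073);print("lid",l)
a=P(528-390,98,332,200,.012);b=P(559-390,276,332,200,.012);print("ears",(a+b)/2,yaw(a,b),np.linalg.norm(a-b))
# side: white disc centroid by ray
z=np.load("s0.npz")
for n in("top","side"):
    p=z[n[0]+"p"];d=z[n[0]+"d"];k=cam(n);W=cloud(d,k)
    m=((abs(W[...,2]-.09)<.01)&(np.hypot(W[...,0]-.583,W[...,1]+.012)<.06)&(p.min(2)>135)).astype(np.uint8)
    v,u=np.nonzero(m); print(n,len(u),ray(u.mean(),v.mean(),.09,k))
E
```

```text
head [ 0.59953018 -0.01237127  0.09      ] [ 0.59969083 -0.0121724   0.09      ] -10.625426449515691 0.08716714003056966
grip [ 0.50345127 -0.30035728  0.105     ] 7.790872183392701 0.044334830117264544
lid [ 0.50463243 -0.30121808  0.073     ]
ears [ 0.50427412 -0.30315712  0.012     ] 9.181443365582739 0.08786376378437319
top 205 [ 0.59972169 -0.01161155  0.09      ]
side 232 [ 0.59782062 -0.01117439  0.09      ]
```

Emit:
move_arm --plan '[{"fingers":1,"dx":0.028,"dy":0.024,"dz":0,"az":-1.2},{"fingers":1,"dx":0.028,"dy":0.024,"dz":0,"az":-1.2},{"fingers":1,"dx":0.028,"dy":0.024,"dz":0,"az":-1.2},{"fingers":1,"dx":0.028,"dy":0.024,"dz":0,"az":-1.2},{"fingers":1,"dx":0.028,"dy":0.024,"dz":0,"az":-1.2},{"fingers":1,"dx":0.028,"dy":0.024,"dz":0,"az":-1.2},{"fingers":1,"dx":0.028,"dy":0.024,"dz":0,"az":-1.2},{"fingers":1,"dx":0.028,"dy":0.024,"dz":0,"az":-1.2}]'

```text
invalid input
```

Emit:
move_arm --plan '[{"fingers":1.0,"dx":0.028,"dy":0.024,"dz":0.0,"ax":0.0,"ay":0.0,"az":-1.2},{"fingers":1.0,"dx":0.028,"dy":0.024,"dz":0.0,"ax":0.0,"ay":0.0,"az":-1.2},{"fingers":1.0,"dx":0.028,"dy":0.024,"dz":0.0,"ax":0.0,"ay":0.0,"az":-1.2},{"fingers":1.0,"dx":0.028,"dy":0.024,"dz":0.0,"ax":0.0,"ay":0.0,"az":-1.2},{"fingers":1.0,"dx":0.028,"dy":0.024,"dz":0.0,"ax":0.0,"ay":0.0,"az":-1.2},{"fingers":1.0,"dx":0.028,"dy":0.024,"dz":0.0,"ax":0.0,"ay":0.0,"az":-1.2},{"fingers":1.0,"dx":0.028,"dy":0.024,"dz":0.0,"ax":0.0,"ay":0.0,"az":-1.2},{"fingers":1.0,"dx":0.028,"dy":0.024,"dz":0.0,"ax":0.0,"ay":0.0,"az":-1.2}]'

```text
time_s: 0.77
position: [0.4145, -0.3731, 0.3969]
eef_rot: [-3.125, -0.205, 0.009]
ft_force: [0.0, 0.1, 0.1]
opening: 1.0
```

Emit:
move_arm --plan '[{"fingers":1.0,"dx":0.022,"dy":0.018,"dz":-0.004,"ax":0.0,"ay":0.0,"az":0.0},{"fingers":1.0,"dx":0.022,"dy":0.018,"dz":-0.004,"ax":0.0,"ay":0.0,"az":0.0},{"fingers":1.0,"dx":0.022,"dy":0.018,"dz":-0.004,"ax":0.0,"ay":0.0,"az":0.0},{"fingers":1.0,"dx":0.022,"dy":0.018,"dz":-0.004,"ax":0.0,"ay":0.0,"az":0.0},{"fingers":1.0,"dx":0.0,"dy":0.0,"dz":0.0,"ax":0.0,"ay":0.0,"az":0.0},{"fingers":1.0,"dx":0.0,"dy":0.0,"dz":0.0,"ax":0.0,"ay":0.0,"az":0.0},{"fingers":1.0,"dx":0.0,"dy":0.0,"dz":0.0,"ax":0.0,"ay":0.0,"az":0.0},{"fingers":1.0,"dx":0.0,"dy":0.0,"dz":0.0,"ax":0.0,"ay":0.0,"az":0.0}]'

```text
time_s: 1.43
position: [0.5106, -0.2909, 0.376]
eef_rot: [-3.118, -0.219, 0.016]
ft_force: [-0.6, -0.9, 0.5]
opening: 1.0
```

```bash
python3 - <<'E'
from h import *
s=robot.observe(); Rm=R.from_rotvec(s["eef_rot"]).as_matrix(); print(s["position"],Rm,s["opening"])
p,d,k=snap("wrist","w1.png"); W=cloud(d,k); np.savez("w1.npz",p=p,W=W,d=d)
X,Y,Z=[W[...,i] for i in range(3)]
m=(d>0)&(Z>.1)&(Z<.112)&(np.hypot(X-.504,Y+.301)<.04); Q=W[m]; c=Q.mean(0); print(len(Q),c)
r=cv2.minAreaRect((Q[:,:2]*1000).astype(np.float32)); print(r)
E
```

```text
[ 0.5106259  -0.29085539  0.37597956] [[ 0.99016548  0.13945218 -0.01119905]
 [ 0.13960847 -0.99009833  0.01465476]
 [-0.00904452 -0.01607412 -0.9998299 ]] 0.9997811269346861
829 [ 0.50331936 -0.30401108  0.10412594]
((502.1523132324219, -304.3277282714844), (45.91999816894531, 14.012273788452148), 10.693881034851074)
```

View pics/w1.png

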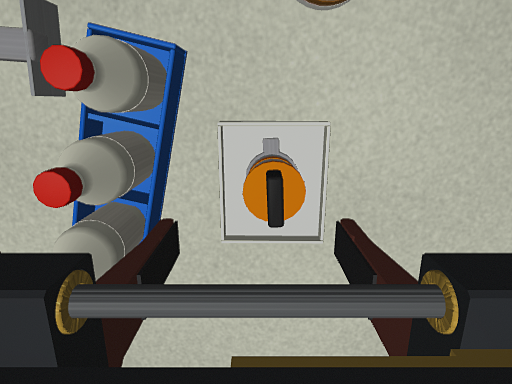

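The wrist view shows the funnel's grip at (274,198), square to the open fingers, with the bottles clear to the left. I'll level, centre and descend.

Emit:
move_arm --plan '[{"fingers":1.0,"dx":-0.004,"dy":-0.006,"dz":-0.01,"ax":-0.4,"ay":-0.3,"az":0.8},{"fingers":1.0,"dx":-0.004,"dy":-0.006,"dz":-0.015,"ax":-0.4,"ay":-0.3,"az":0.8},{"fingers":1.0,"dx":0.0,"dy":0.0,"dz":-0.015,"ax":0.0,"ay":0.0,"az":0.0},{"fingers":1.0,"dx":0.0,"dy":0.0,"dz":-0.015,"ax":0.0,"ay":0.0,"az":0.0},{"fingers":1.0,"dx":0.0,"dy":0.0,"dz":-0.01,"ax":0.0,"ay":0.0,"az":0.0},{"fingers":1.0,"dx":0.0,"dy":0.0,"dz":0.0,"ax":0.0,"ay":0.0,"az":0.0},{"fingers":1.0,"dx":0.0,"dy":0.0,"dz":0.0,"ax":0.0,"ay":0.0,"az":0.0},{"fingers":1.0,"dx":0.0,"dy":0.0,"dz":0.0,"ax":0.0,"ay":0.0,"az":0.0}]'

```text
time_s: 2.15
position: [0.4963, -0.3101, 0.3129]
eef_rot: [3.126, 0.246, 0.006]
ft_force: [-0.0, -0.3, 0.1]
opening: 1.004
```

```bash
cat >> h.py <<'E'
def pose():
    s=robot.observe(); M=R.from_rotvec(s["eef_rot"]).as_matrix(); z=M[:,2]
    print("t",round(s["time_s"],2),"pos",s["position"].round(4),"grasp",(s["position"]+.163*z).round(4),"yaw",round(np.degrees(np.arctan2(M[1,0],M[0,0])),2),"level by ax,ay",np.degrees([z[1]*-1,z[0]]).round(2),"open",round(s["opening"],3),"F",s["ft_force"].round(1),"v",abs(s["joint_vel"]).max().round(3)); return s
E
python3 - <<'E'
from h import *
pose()
p,d,k=snap("wrist"); W=cloud(d,k)
m=(d>0)&(W[...,2]>.1)&(W[...,2]<.112)&(np.hypot(W[...,0]-.504,W[...,1]+.301)<.04); Q=W[m]
print(len(Q),Q[:,2].mean(),cv2.minAreaRect((Q[:,:2]*1000).astype(np.float32)))
E
```

```text
t 2.15 pos [ 0.4963 -0.3101  0.3129] grasp [ 0.497  -0.311   0.1499] yaw 8.98 level by ax,ay [0.3  0.24] open 1.004 F [-0.  -0.3  0.1] v 0.012
1449 0.10414089148900718 ((502.3671875, -304.18341064453125), (45.3101806640625, 14.105768203735352), 10.710174560546875)
```

Emit:
move_arm --plan '[{"fingers":1.0,"dx":0.003,"dy":0.003,"dz":-0.005,"ax":0.2,"ay":0.1,"az":0.8},{"fingers":1.0,"dx":0.001,"dy":0.001,"dz":-0.01,"ax":0.0,"ay":0.0,"az":0.3},{"fingers":1.0,"dx":0.0,"dy":0.0,"dz":-0.01,"ax":0.0,"ay":0.0,"az":0.0},{"fingers":1.0,"dx":0.0,"dy":0.0,"dz":-0.008,"ax":0.0,"ay":0.0,"az":0.0},{"fingers":1.0,"dx":0.0,"dy":0.0,"dz":-0.005,"ax":0.0,"ay":0.0,"az":0.0},{"fingers":1.0,"dx":0.0,"dy":0.0,"dz":0.0,"ax":0.0,"ay":0.0,"az":0.0},{"fingers":1.0,"dx":0.0,"dy":0.0,"dz":0.0,"ax":0.0,"ay":0.0,"az":0.0},{"fingers":1.0,"dx":0.0,"dy":0.0,"dz":0.0,"ax":0.0,"ay":0.0,"az":0.0}]'

```text
time_s: 2.87
position: [0.5014, -0.3052, 0.2728]
eef_rot: [3.126, 0.281, 0.007]
ft_force: [0.3, 0.9, -0.7]
opening: 1.002
```

```bash
python3 -c "
from h import *
pose()"
```

```text
t 2.87 pos [ 0.5014 -0.3052  0.2728] grasp [ 0.5022 -0.3057  0.1098] yaw 10.28 level by ax,ay [0.17 0.28] open 1.002 F [ 0.3  0.9 -0.7] v 0.002
```

Emit:
move_arm --plan '[{"fingers":1.0,"dx":0.0,"dy":0.001,"dz":-0.006,"ax":0.1,"ay":0.2,"az":0.0},{"fingers":1.0,"dx":0.0,"dy":0.0,"dz":-0.005,"ax":0.0,"ay":0.0,"az":0.0},{"fingers":1.0,"dx":0.0,"dy":0.0,"dz":0.0,"ax":0.0,"ay":0.0,"az":0.0},{"fingers":1.0,"dx":0.0,"dy":0.0,"dz":0.0,"ax":0.0,"ay":0.0,"az":0.0},{"fingers":1.0,"dx":0.0,"dy":0.0,"dz":0.0,"ax":0.0,"ay":0.0,"az":0.0},{"fingers":1.0,"dx":0.0,"dy":0.0,"dz":0.0,"ax":0.0,"ay":0.0,"az":0.0},{"fingers":1.0,"dx":0.0,"dy":0.0,"dz":0.0,"ax":0.0,"ay":0.0,"az":0.0},{"fingers":1.0,"dx":0.0,"dy":0.0,"dz":0.0,"ax":0.0,"ay":0.0,"az":0.0}]'

```text
time_s: 3.53
position: [0.5015, -0.3043, 0.2621]
eef_rot: [3.126, 0.281, 0.004]
ft_force: [-0.5, 0.5, -0.2]
opening: 1.001
```

```bash
python3 -c "
from h import *
pose()"
```

```text
t 3.53 pos [ 0.5015 -0.3043  0.2621] grasp [ 0.502  -0.3047  0.0991] yaw 10.27 level by ax,ay [0.13 0.16] open 1.001 F [-0.5  0.5 -0.2] v 0.003
```

Emit:
move_arm --plan '[{"fingers":1.0,"dx":0.0,"dy":0.0,"dz":-0.003,"ax":0.1,"ay":0.1,"az":0.1},{"fingers":1.0,"dx":0.0,"dy":0.0,"dz":0.0,"ax":0.0,"ay":0.0,"az":0.0},{"fingers":0.4,"dx":0.0,"dy":0.0,"dz":0.0,"ax":0.0,"ay":0.0,"az":0.0},{"fingers":0.3,"dx":0.0,"dy":0.0,"dz":0.0,"ax":0.0,"ay":0.0,"az":0.0},{"fingers":0.2,"dx":0.0,"dy":0.0,"dz":0.0,"ax":0.0,"ay":0.0,"az":0.0},{"fingers":0.0,"dx":0.0,"dy":0.0,"dz":0.0,"ax":0.0,"ay":0.0,"az":0.0},{"fingers":0.0,"dx":0.0,"dy":0.0,"dz":0.0,"ax":0.0,"ay":0.0,"az":0.0},{"fingers":0.0,"dx":0.0,"dy":0.0,"dz":0.0,"ax":0.0,"ay":0.0,"az":0.0}]' --squeeze 35

```text
time_s: 4.2
position: [0.5016, -0.3045, 0.2593]
eef_rot: [3.128, 0.284, 0.002]
ft_force: [-0.0, -0.2, 0.4]
opening: 0.585
```

Emit:
move_arm --plan '[{"fingers":0.0,"dx":0.0,"dy":0.0,"dz":0.0,"ax":0.0,"ay":0.0,"az":0.0},{"fingers":0.0,"dx":0.0,"dy":0.0,"dz":0.0,"ax":0.0,"ay":0.0,"az":0.0},{"fingers":0.0,"dx":0.0,"dy":0.0,"dz":0.0,"ax":0.0,"ay":0.0,"az":0.0},{"fingers":0.0,"dx":0.0,"dy":0.0,"dz":0.0,"ax":0.0,"ay":0.0,"az":0.0},{"fingers":0.0,"dx":0.0,"dy":0.0,"dz":0.0,"ax":0.0,"ay":0.0,"az":0.0},{"fingers":0.0,"dx":0.0,"dy":0.0,"dz":0.0,"ax":0.0,"ay":0.0,"az":0.0},{"fingers":0.0,"dx":0.0,"dy":0.0,"dz":0.0,"ax":0.0,"ay":0.0,"az":0.0},{"fingers":0.0,"dx":0.0,"dy":0.0,"dz":0.0,"ax":0.0,"ay":0.0,"az":0.0}]'

```text
time_s: 4.87
position: [0.5016, -0.3044, 0.2592]
eef_rot: [3.128, 0.284, 0.002]
ft_force: [-0.2, -0.6, 0.2]
opening: 0.157
```

```bash
python3 -c "
from h import *
pose()"
```

```text
t 4.87 pos [ 0.5016 -0.3044  0.2592] grasp [ 0.5018 -0.3045  0.0962] yaw 10.38 level by ax,ay [0.04 0.08] open 0.157 F [-0.2 -0.6  0.2] v 0.002
```

Emit:
move_arm --plan '[{"fingers":0.0,"dx":0.0,"dy":0.0,"dz":0.006,"ax":0.0,"ay":0.0,"az":0.0},{"fingers":0.0,"dx":0.0,"dy":0.0,"dz":0.015,"ax":0.0,"ay":0.0,"az":0.0},{"fingers":0.0,"dx":0.0,"dy":0.0,"dz":0.025,"ax":0.0,"ay":0.0,"az":0.0},{"fingers":0.0,"dx":0.0,"dy":0.0,"dz":0.03,"ax":0.0,"ay":0.0,"az":0.0},{"fingers":0.0,"dx":0.0,"dy":0.0,"dz":0.035,"ax":0.0,"ay":0.0,"az":0.0},{"fingers":0.0,"dx":0.0,"dy":0.0,"dz":0.035,"ax":0.0,"ay":0.0,"az":0.0},{"fingers":0.0,"dx":0.0,"dy":0.0,"dz":0.025,"ax":0.0,"ay":0.0,"az":0.0},{"fingers":0.0,"dx":0.0,"dy":0.0,"dz":0.015,"ax":0.0,"ay":0.0,"az":0.0}]'

```text
time_s: 5.53
position: [0.4986, -0.3025, 0.4422]
eef_rot: [-3.115, -0.283, 0.026]
ft_force: [-0.0, 0.8, -2.3]
opening: 0.155
```

```bash
python3 - <<'E'
from h import *
pose(); snap("side","s1.png")
E
```

```text
t 5.53 pos [ 0.4986 -0.3025  0.4422] grasp [ 0.4957 -0.3004  0.2793] yaw 10.37 level by ax,ay [-0.71 -1.02] open 0.155 F [-0.   0.8 -2.3] v 0.404
```

View pics/s1.png

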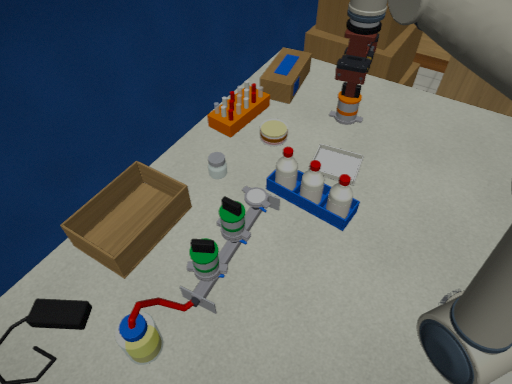

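The side view shows the orange funnel held level by the fingers at (347,105), and the bottles are untouched. I'll cross the rack high.

Emit:
move_arm --plan '[{"fingers":0.0,"dx":0.003,"dy":0.01,"dz":0.006,"ax":-0.3,"ay":-0.4,"az":-1.0},{"fingers":0.0,"dx":0.007,"dy":0.02,"dz":0.003,"ax":-0.2,"ay":-0.3,"az":-2.0},{"fingers":0.0,"dx":0.011,"dy":0.032,"dz":0.0,"ax":0.0,"ay":0.0,"az":-2.5},{"fingers":0.0,"dx":0.012,"dy":0.035,"dz":0.0,"ax":0.0,"ay":0.0,"az":-3.0},{"fingers":0.0,"dx":0.012,"dy":0.035,"dz":0.0,"ax":0.0,"ay":0.0,"az":-3.0},{"fingers":0.0,"dx":0.012,"dy":0.035,"dz":0.0,"ax":0.0,"ay":0.0,"az":-3.0},{"fingers":0.0,"dx":0.011,"dy":0.032,"dz":0.0,"ax":0.0,"ay":0.0,"az":-2.5},{"fingers":0.0,"dx":0.007,"dy":0.02,"dz":0.0,"ax":0.0,"ay":0.0,"az":-1.5}]'

```text
time_s: 6.25
position: [0.5734, -0.0799, 0.4494]
eef_rot: [-3.13, 0.265, 0.013]
ft_force: [0.7, 0.8, -3.3]
opening: 0.156
```

```bash
python3 -c "
from h import *
pose()"
```

```text
t 6.25 pos [ 0.5734 -0.0799  0.4494] grasp [ 0.5721 -0.0797  0.2864] yaw -9.69 level by ax,ay [-0.06 -0.46] open 0.156 F [ 0.7  0.8 -3.3] v 0.763
```

Emit:
move_arm --plan '[{"fingers":0.0,"dx":0.006,"dy":0.016,"dz":0.0,"ax":0.0,"ay":-0.2,"az":0.0},{"fingers":0.0,"dx":0.005,"dy":0.012,"dz":0.0,"ax":0.0,"ay":-0.2,"az":0.0},{"fingers":0.0,"dx":0.004,"dy":0.01,"dz":0.0,"ax":0.0,"ay":0.0,"az":0.0},{"fingers":0.0,"dx":0.002,"dy":0.005,"dz":0.0,"ax":0.0,"ay":0.0,"az":0.0},{"fingers":0.0,"dx":0.0,"dy":0.0,"dz":0.0,"ax":0.0,"ay":0.0,"az":0.0},{"fingers":0.0,"dx":0.0,"dy":0.0,"dz":0.0,"ax":0.0,"ay":0.0,"az":0.0},{"fingers":0.0,"dx":0.0,"dy":0.0,"dz":0.0,"ax":0.0,"ay":0.0,"az":0.0},{"fingers":0.0,"dx":0.0,"dy":0.0,"dz":0.0,"ax":0.0,"ay":0.0,"az":0.0}]'

```text
time_s: 6.92
position: [0.5924, -0.0304, 0.4416]
eef_rot: [-3.129, 0.258, 0.02]
ft_force: [0.0, 1.2, -2.9]
opening: 0.16
```

```bash
python3 - <<'E'
from h import *
pose()
snap("wrist","w2.png")
E
```

```text
t 6.92 pos [ 0.5924 -0.0304  0.4416] grasp [ 0.5904 -0.03    0.2787] yaw -9.44 level by ax,ay [-0.16 -0.71] open 0.16 F [ 0.   1.2 -2.9] v 0.014
```

View pics/w2.png

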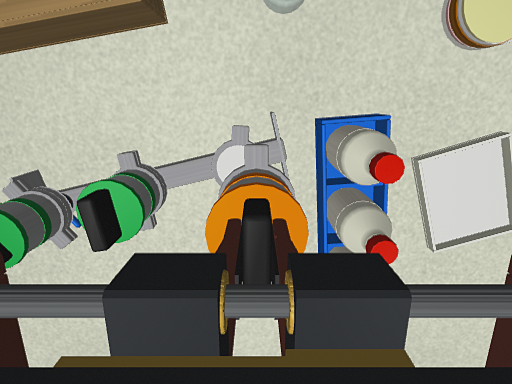

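The wrist view shows the free head's far ear at (241,133) behind the held funnel, whose far ear is at (257,155). I'll measure both with the same camera.

```bash
cat >> h.py <<'E'
def rel(W,d,z0,name,c0,tol=.006):
    m=(d>0)&(abs(W[...,2]-z0)<tol)&(np.hypot(W[...,0]-c0[0],W[...,1]-c0[1])<.05)
    n,l,st,ce=cv2.connectedComponentsWithStats(m.astype(np.uint8)); i=1+np.argmax(st[1:,4]); Q=W[l==i]
    yaw0=-10.0; a=np.radians(yaw0); e=np.array([np.cos(a),np.sin(a)]); t=np.array([-e[1],e[0]])
    q=(Q[:,:2]-np.array(c0)); s=q@e; w=q@t
    far=s.max(); print(name,len(Q),"z",np.median(Q[:,2]).round(4),"far along",far.round(4))
    rows=[]
    for b in np.arange(far-.012,far-.001,.002):
        k=(s>=b)&(s<b+.002)
        if k.sum()>3: rows.append((b+.001,(w[k].min()+w[k].max())/2,np.ptp(w[k])))
    rows=np.array(rows); print(rows.round(4).tolist())
    mid=rows[:,1].mean(); ec=np.array(c0)+e*(far-.044)+t*mid
    print(name,"centre from ear tip, yaw -10:",ec.round(4)); return Q
E
python3 - <<'E'
from h import *
p,d,k=snap("wrist"); W=cloud(d,k); s=pose(); np.savez("w2.npz",p=p,d=d,W=W)
Q=rel(W,d,.09,"head",(.599,-.012)); 
Q=rel(W,d,.1945,"foot",(.5904,-.030))
m=(d>0)&(abs(W[...,2]-.09)<.006)&(np.hypot(W[...,0]-.599,W[...,1]+.012)<.05)&(p.min(2)>135)
print(m.sum(),W[m].min(0),W[m].max(0))
E
```

```text
t 7.02 pos [ 0.5924 -0.0304  0.4418] grasp [ 0.5904 -0.03    0.2788] yaw -9.45 level by ax,ay [-0.16 -0.69] open 0.152 F [ 0.3  0.6 -2.3] v 0.003
head 1293 z 0.0897 far along 0.0437
[[0.0327, -0.002, 0.0169], [0.0347, -0.002, 0.0168], [0.0367, -0.0021, 0.0167], [0.0387, -0.002, 0.0169], [0.0407, -0.0021, 0.0168], [0.0427, -0.002, 0.0168]]
head centre from ear tip, yaw -10: [ 0.5984 -0.0139]
foot 1039 z 0.1937 far along 0.0433
[[0.0323, -0.0004, 0.017], [0.0343, -0.0003, 0.017], [0.0363, -0.0003, 0.017], [0.0383, -0.0003, 0.0169], [0.0403, -0.0003, 0.0169], [0.0423, -0.0002, 0.0169]]
foot centre from ear tip, yaw -10: [ 0.5897 -0.0302]
1245 [ 0.58170314 -0.02984884  0.08674975] [0.64283995 0.01734133 0.09236194]
```

Emit:
move_arm --plan '[{"fingers":0.0,"dx":0.003,"dy":0.008,"dz":0.0,"ax":-0.1,"ay":-0.4,"az":-0.4},{"fingers":0.0,"dx":0.001,"dy":0.004,"dz":-0.005,"ax":0.0,"ay":-0.2,"az":-0.2},{"fingers":0.0,"dx":0.0,"dy":0.0,"dz":-0.01,"ax":0.0,"ay":0.0,"az":0.0},{"fingers":0.0,"dx":0.0,"dy":0.0,"dz":-0.01,"ax":0.0,"ay":0.0,"az":0.0},{"fingers":0.0,"dx":0.0,"dy":0.0,"dz":-0.01,"ax":0.0,"ay":0.0,"az":0.0},{"fingers":0.0,"dx":0.0,"dy":0.0,"dz":-0.005,"ax":0.0,"ay":0.0,"az":0.0},{"fingers":0.0,"dx":0.0,"dy":0.0,"dz":0.0,"ax":0.0,"ay":0.0,"az":0.0},{"fingers":0.0,"dx":0.0,"dy":0.0,"dz":0.0,"ax":0.0,"ay":0.0,"az":0.0}]'

```text
time_s: 7.68
position: [0.5961, -0.0183, 0.396]
eef_rot: [-3.128, 0.28, 0.004]
ft_force: [0.1, -0.3, -2.1]
opening: 0.152
```

```bash
python3 - <<'E'
from h import *
s=pose()
E
```

```text
t 7.68 pos [ 0.5961 -0.0183  0.396 ] grasp [ 0.5957 -0.0181  0.233 ] yaw -10.22 level by ax,ay [-0.06 -0.14] open 0.152 F [ 0.1 -0.3 -2.1] v 0.023
```

Emit:
move_arm --plan '[{"fingers":0.0,"dx":0.002,"dy":0.004,"dz":-0.003,"ax":-0.1,"ay":-0.1,"az":0.0},{"fingers":0.0,"dx":0.0,"dy":0.0,"dz":-0.006,"ax":0.0,"ay":0.0,"az":0.0},{"fingers":0.0,"dx":0.0,"dy":0.0,"dz":-0.006,"ax":0.0,"ay":0.0,"az":0.0},{"fingers":0.0,"dx":0.0,"dy":0.0,"dz":-0.004,"ax":0.0,"ay":0.0,"az":0.0},{"fingers":0.0,"dx":0.0,"dy":0.0,"dz":0.0,"ax":0.0,"ay":0.0,"az":0.0},{"fingers":0.0,"dx":0.0,"dy":0.0,"dz":0.0,"ax":0.0,"ay":0.0,"az":0.0},{"fingers":0.0,"dx":0.0,"dy":0.0,"dz":0.0,"ax":0.0,"ay":0.0,"az":0.0},{"fingers":0.0,"dx":0.0,"dy":0.0,"dz":0.0,"ax":0.0,"ay":0.0,"az":0.0}]'

```text
time_s: 8.35
position: [0.5984, -0.014, 0.3757]
eef_rot: [3.128, -0.28, 0.001]
ft_force: [-1.1, -0.2, -1.9]
opening: 0.154
```

```bash
python3 - <<'E'
from h import *
s=pose()
p,d,k=snap("wrist"); W=cloud(d,k)
g=s["position"]+.163*R.from_rotvec(s["eef_rot"]).as_matrix()[:,2]
try: rel(W,d,.09,"head",(.599,-.012))
except Exception as e: print(e)
Q=rel(W,d,g[2]-.084,"foot",g[:2])
E
```

```text
t 8.35 pos [ 0.5984 -0.014   0.3757] grasp [ 0.5985 -0.0142  0.2127] yaw -10.23 level by ax,ay [0.06 0.04] open 0.154 F [-1.1 -0.2 -1.9] v 0.003
head 177 z 0.0894 far along 0.0281
[[0.0171, 0.0209, 0.0053], [0.0191, 0.0184, 0.009], [0.0211, 0.0158, 0.0108], [0.0231, 0.0129, 0.0104], [0.0251, 0.012, 0.0086], [0.0271, 0.0103, 0.0051]]
head centre from ear tip, yaw -10: [0.5859 0.0056]
foot 1044 z 0.1279 far along 0.0443
[[0.0333, -0.0009, 0.017], [0.0353, -0.0009, 0.017], [0.0373, -0.0008, 0.0169], [0.0393, -0.0008, 0.0169], [0.0413, -0.0008, 0.0169], [0.0433, -0.0008, 0.0169]]
foot centre from ear tip, yaw -10: [ 0.5987 -0.0151]
```

Emit:
move_arm --plan '[{"fingers":0.0,"dx":0.0,"dy":0.001,"dz":-0.003,"ax":0.0,"ay":0.0,"az":0.0},{"fingers":0.0,"dx":0.0,"dy":0.0,"dz":-0.004,"ax":0.0,"ay":0.0,"az":0.0},{"fingers":0.0,"dx":0.0,"dy":0.0,"dz":-0.004,"ax":0.0,"ay":0.0,"az":0.0},{"fingers":0.0,"dx":0.0,"dy":0.0,"dz":-0.002,"ax":0.0,"ay":0.0,"az":0.0},{"fingers":0.0,"dx":0.0,"dy":0.0,"dz":0.0,"ax":0.0,"ay":0.0,"az":0.0},{"fingers":0.0,"dx":0.0,"dy":0.0,"dz":0.0,"ax":0.0,"ay":0.0,"az":0.0},{"fingers":0.0,"dx":0.0,"dy":0.0,"dz":0.0,"ax":0.0,"ay":0.0,"az":0.0},{"fingers":0.0,"dx":0.0,"dy":0.0,"dz":0.0,"ax":0.0,"ay":0.0,"az":0.0}]'

```text
time_s: 9.07
position: [0.5984, -0.013, 0.3617]
eef_rot: [3.128, -0.28, 0.002]
ft_force: [-0.6, -0.4, -3.2]
opening: 0.157
```

```bash
python3 - <<'E'
from h import *
s=pose()
p,d,k=snap("wrist"); W=cloud(d,k)
g=s["position"]+.163*R.from_rotvec(s["eef_rot"]).as_matrix()[:,2]
Q=rel(W,d,g[2]-.084,"foot",g[:2])
A=np.c_[Q[:,:2]-Q[:,:2].mean(0),np.ones(len(Q))]; print("foot tilt deg x,y",np.degrees(np.linalg.lstsq(A,Q[:,2],rcond=None)[0][:2]).round(2))
H=cv2.cvtColor(p,cv2.COLOR_BGR2HSV); m=(d>0)&(H[...,0]>6)&(H[...,0]<22)&(H[...,1]>150)&(abs(W[...,2]-(g[2]-.0225))<.004); L=W[m]
A=np.c_[L[:,:2]-L[:,:2].mean(0),np.ones(len(L))]; print("lid",len(L),L[:,2].mean(),"tilt",np.degrees(np.linalg.lstsq(A,L[:,2],rcond=None)[0][:2]).round(2))
a=snap("side")[0]; b=snap("top")[0]
f=lambda i,r,c:cv2.resize(i[r:r+90,c:c+90],None,fx=4.4,fy=4.4,interpolation=2)
cv2.imwrite("pics/c2.png",np.hstack([f(a,130,215),f(b,150,215)]))
E
```

```text
t 9.07 pos [ 0.5984 -0.013   0.3617] grasp [ 0.5986 -0.0131  0.1987] yaw -10.24 level by ax,ay [0.06 0.08] open 0.157 F [-0.6 -0.4 -3.2] v 0.003
foot 1042 z 0.114 far along 0.0444
[[0.0334, -0.0009, 0.017], [0.0354, -0.0008, 0.017], [0.0374, -0.0009, 0.0169], [0.0394, -0.0008, 0.0169], [0.0414, -0.0009, 0.0169], [0.0434, -0.0009, 0.0169]]
foot centre from ear tip, yaw -10: [ 0.5989 -0.0141]
foot tilt deg x,y [-1.89  0.15]
lid 3153 0.17510542363647683 tilt [-0.17  0.09]
```

View pics/c2.png

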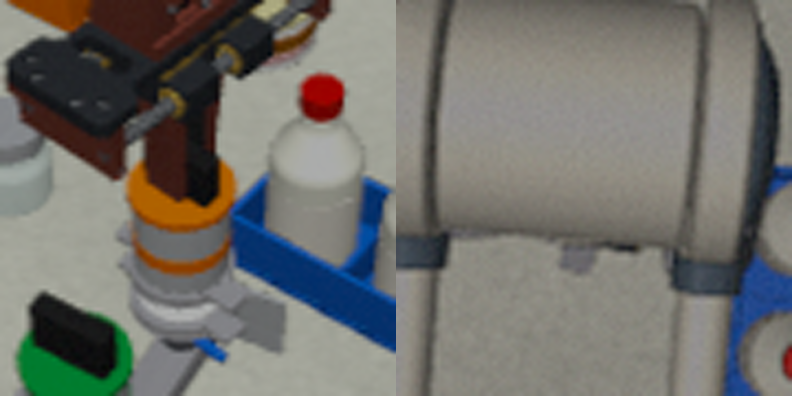

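The side crop shows the held funnel above the head with a visible gap, and its near ear (230,305) lies over the head's ear (265,325). In the top crop the arm hides the head. I'll lower by 1 mm and compare the near ears with the side camera.

Emit:
move_arm --plan '[{"fingers":0.0,"dx":0.0,"dy":0.0,"dz":-0.001,"ax":0.0,"ay":0.1,"az":0.0},{"fingers":0.0,"dx":0.0,"dy":0.0,"dz":0.0,"ax":0.0,"ay":0.0,"az":0.0},{"fingers":0.0,"dx":0.0,"dy":0.0,"dz":0.0,"ax":0.0,"ay":0.0,"az":0.0},{"fingers":0.0,"dx":0.0,"dy":0.0,"dz":0.0,"ax":0.0,"ay":0.0,"az":0.0},{"fingers":0.0,"dx":0.0,"dy":0.0,"dz":0.0,"ax":0.0,"ay":0.0,"az":0.0},{"fingers":0.0,"dx":0.0,"dy":0.0,"dz":0.0,"ax":0.0,"ay":0.0,"az":0.0},{"fingers":0.0,"dx":0.0,"dy":0.0,"dz":0.0,"ax":0.0,"ay":0.0,"az":0.0},{"fingers":0.0,"dx":0.0,"dy":0.0,"dz":0.0,"ax":0.0,"ay":0.0,"az":0.0}]'

```text
time_s: 9.88
position: [0.5984, -0.013, 0.3612]
eef_rot: [3.128, -0.28, 0.001]
ft_force: [0.5, -0.2, -3.2]
opening: 0.157
```

```bash
python3 - <<'E'
from h import *
pose(); a=np.radians(-10.2); e=np.array([np.cos(a),np.sin(a)]); t=np.array([-e[1],e[0]])
p,d,k=snap("side"); W=cloud(d,k); q=(W[...,:2]-np.array([.5984,-.0139])); s=q@e; w=q@t; Z=W[...,2]
for nm,z0 in(("foot ear",.113),("head ear",.09)):
    m=(d>0)&(abs(Z-z0)<.004)&(s<-.030)&(s>-.055)&(abs(w)<.025)
    print(nm,m.sum(),"z",np.median(Z[m]).round(4),"along min",s[m].min().round(4),"across",w[m].min().round(4),w[m].max().round(4),"mean",w[m].mean().round(4))
c=np.load("s0.npz"); W0=cloud(c["sd"],k)
HS=[cv2.cvtColor(x,cv2.COLOR_BGR2HSV) for x in(c["sp"],p)]
for i,(h,w_) in enumerate(zip(HS,(W0,W))):
    for col,lo,hi in(("red",0,5),("green",45,80)):
        m=((h[...,0]>=lo)&(h[...,0]<=hi)&(h[...,1]>150)&(h[...,2]>60)&(np.arange(512)[None]<360)&(np.arange(384)[:,None]>140)).astype(np.uint8)
        n,l,st,ce=cv2.connectedComponentsWithStats(m); print(i,col,[ce[j].round(1).tolist() for j in range(1,n) if st[j,4]>30])
E
```

```text
t 9.88 pos [ 0.5984 -0.013   0.3612] grasp [ 0.5985 -0.0132  0.1982] yaw -10.24 level by ax,ay [0.07 0.03] open 0.157 F [ 0.5 -0.2 -3.2] v 0.002
foot ear 42 z 0.1138 along min -0.0456 across -0.0074 0.0113 mean 0.0024
head ear 36 z 0.0901 along min -0.0461 across -0.0036 0.0151 mean 0.0064
0 red [[287.9, 151.7], [315.0, 165.3], [344.3, 179.6], [155.9, 307.2]]
0 green [[230.9, 215.0], [233.5, 229.0], [203.6, 255.8], [206.9, 269.1]]
1 red [[287.9, 151.7], [314.9, 165.4], [344.3, 179.7], [155.9, 307.2]]
1 green [[230.9, 215.0], [233.5, 229.0], [203.7, 255.8], [207.0, 269.0]]
```

The bottles and green funnels haven't moved. The side camera's near-ear comparison differs by about 4 mm across, so I'll check it against the unobstructed first images.

```bash
python3 - <<'E'
from h import *
a=np.radians(-10.2); e=np.array([np.cos(a),np.sin(a)]); t=np.array([-e[1],e[0]]); C=np.array([.5984,-.0139])
z=np.load("s0.npz"); w2=np.load("w2.npz")
p,d,k=snap("side"); Wn=cloud(d,k)
def rep(nm,W,m0):
    q=W[...,:2]-C; s=q@e; w=q@t
    for g,lo,hi in(("far",.032,.048),("near",-.048,-.032)):
        m=m0&(s>lo)&(s<hi)&(abs(w)<.03)
        if m.sum()>5: print(nm,g,m.sum(),"s",s[m].min().round(4),s[m].max().round(4),"w",w[m].min().round(4),w[m].max().round(4),"mid-mean",w[m].mean().round(4),"z",np.median(W[m][:,2]).round(4))
for n in("top","side"):
    W=cloud(z[n[0]+"d"],cam(n)); rep("before "+n,W,abs(W[...,2]-.09)<.006)
rep("wrist head",w2["W"],abs(w2["W"][...,2]-.09)<.006)
rep("now side foot",Wn,abs(Wn[...,2]-.113)<.004); rep("now side head",Wn,abs(Wn[...,2]-.09)<.004)
# disc circle fit in wrist w2
W=w2["W"]; q=W[...,:2]-C; s=q@e; w=q@t
m=(abs(W[...,2]-.09)<.005)&(np.hypot(s,w)<.05)&(w2["d"]>0)
for lo in (.014,.017,.02,.023):
    k_=m&(s>lo)&(s<lo+.003); print(lo,w[k_].min().round(4),w[k_].max().round(4))
cv2.imwrite("pics/c3.png",cv2.resize(p[175:245,225:295],None,fx=8,fy=8,interpolation=2))
E
```

```text
before top far 27 s 0.0323 0.0436 w -0.0095 0.0078 mid-mean -0.0008 z 0.0909
before top near 28 s -0.0437 -0.0324 w -0.0055 0.0118 mid-mean 0.0026 z 0.0903
before side far 23 s 0.0324 0.0409 w -0.0056 0.0104 mid-mean 0.0028 z 0.0902
before side near 40 s -0.0462 -0.0322 w -0.0034 0.0142 mid-mean 0.0062 z 0.0896
wrist head far 192 s 0.0326 0.0439 w -0.0084 0.0086 mid-mean 0.0002 z 0.0895
now side foot far 15 s 0.0321 0.0423 w -0.0013 0.0114 mid-mean 0.0071 z 0.114
now side foot near 40 s -0.0455 -0.0322 w -0.0088 0.0111 mid-mean 0.0027 z 0.1136
now side head far 7 s 0.0363 0.042 w 0.0021 0.0107 mid-mean 0.0075 z 0.0899
now side head near 36 s -0.0459 -0.0327 w -0.0025 0.0148 mid-mean 0.0063 z 0.09
0.014 -0.0043 0.0269
0.017 -0.0042 0.0257
0.02 -0.0042 0.0224
0.023 -0.0126 0.0191
```

View pics/c3.png

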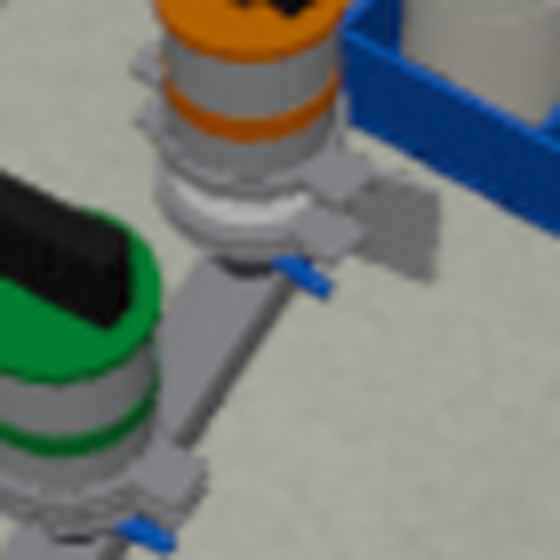

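The crop shows a clear gap at (240,215) and near ears overlapping roughly at (345,175) and (330,235). The first top and side images both suggest the head's yaw is about −12.7° rather than −10.2°. I'll back off and take a clear wrist look at the whole head.

Emit:
move_arm --plan '[{"fingers":0.0,"dx":0.0,"dy":0.0,"dz":0.012,"ax":0.0,"ay":0.0,"az":0.0},{"fingers":0.0,"dx":0.0,"dy":0.0,"dz":0.018,"ax":0.0,"ay":0.0,"az":0.0},{"fingers":0.0,"dx":-0.005,"dy":0.0,"dz":0.018,"ax":0.0,"ay":0.0,"az":0.0},{"fingers":0.0,"dx":-0.02,"dy":0.0,"dz":0.01,"ax":0.0,"ay":0.0,"az":0.0},{"fingers":0.0,"dx":-0.025,"dy":0.0,"dz":0.0,"ax":0.0,"ay":0.0,"az":0.0},{"fingers":0.0,"dx":-0.025,"dy":0.0,"dz":0.0,"ax":0.0,"ay":0.0,"az":0.0},{"fingers":0.0,"dx":-0.02,"dy":0.0,"dz":0.0,"ax":0.0,"ay":0.0,"az":0.0},{"fingers":0.0,"dx":0.0,"dy":0.0,"dz":0.0,"ax":0.0,"ay":0.0,"az":0.0}]'

```text
time_s: 10.65
position: [0.4996, -0.0129, 0.4273]
eef_rot: [3.128, -0.28, 0.005]
ft_force: [1.1, -0.6, -3.1]
opening: 0.158
```

Emit:
move_arm --plan '[{"fingers":0.0,"dx":0.0,"dy":0.0,"dz":0.0,"ax":0.0,"ay":0.0,"az":0.0},{"fingers":0.0,"dx":0.0,"dy":0.0,"dz":0.0,"ax":0.0,"ay":0.0,"az":0.0},{"fingers":0.0,"dx":0.0,"dy":0.0,"dz":0.0,"ax":0.0,"ay":0.0,"az":0.0},{"fingers":0.0,"dx":0.0,"dy":0.0,"dz":0.0,"ax":0.0,"ay":0.0,"az":0.0},{"fingers":0.0,"dx":0.0,"dy":0.0,"dz":0.0,"ax":0.0,"ay":0.0,"az":0.0},{"fingers":0.0,"dx":0.0,"dy":0.0,"dz":0.0,"ax":0.0,"ay":0.0,"az":0.0},{"fingers":0.0,"dx":0.0,"dy":0.0,"dz":0.0,"ax":0.0,"ay":0.0,"az":0.0},{"fingers":0.0,"dx":0.0,"dy":0.0,"dz":0.0,"ax":0.0,"ay":0.0,"az":0.0}]'

```text
time_s: 11.32
position: [0.5018, -0.013, 0.4293]
eef_rot: [3.128, -0.28, 0.01]
ft_force: [-0.1, 0.2, -2.5]
opening: 0.16
```

```bash
python3 - <<'E'
from h import *
s=pose(); C=np.array([.5984,-.0139])
p,d,k=snap("wrist","w3.png"); W=cloud(d,k); np.savez("w3.npz",p=p,d=d,W=W)
m=(d>0)&(abs(W[...,2]-.09)<.006)&(np.hypot(W[...,0]-C[0],W[...,1]-C[1])<.05)
n,l,st,ce=cv2.connectedComponentsWithStats(m.astype(np.uint8)); i=1+np.argmax(st[1:,4]); Q=W[l==i][:,:2]; print(len(Q),W[l==i].mean(0),Q.min(0),Q.max(0))
for _ in range(3):
    r=np.hypot(*(Q-C).T); E=Q[r>.0335]; x=(E-C)[:,0]
    f=E[x>0]; b=E[x<0]; v=f.mean(0)-b.mean(0); print("centre mean",Q.mean(0).round(4),"ears",f.mean(0).round(4),len(f),b.mean(0).round(4),len(b),"yaw",np.degrees(np.arctan2(v[1],v[0])).round(2)); C=(f.mean(0)+b.mean(0))/2
print("C",C)
w=m&(p.min(2)>150); w=W[w]; print("white",len(w),w.mean(0),(w.min(0)+w.max(0))/2,np.ptp(w,0))
E
```

```text
t 11.32 pos [ 0.5018 -0.013   0.4293] grasp [ 0.5028 -0.0132  0.2663] yaw -10.23 level by ax,ay [0.09 0.35] open 0.16 F [-0.1  0.2 -2.5] v 0.012
3650 [ 0.59930805 -0.01207701  0.08979382] [ 0.55456747 -0.04146912] [0.64218252 0.0178241 ]
centre mean [ 0.5993 -0.0121] ears [ 0.636  -0.0201] 223 [ 0.5612 -0.0037] 202 yaw -12.35
centre mean [ 0.5993 -0.0121] ears [ 0.6359 -0.0202] 227 [ 0.561  -0.0038] 198 yaw -12.33
centre mean [ 0.5993 -0.0121] ears [ 0.6359 -0.0202] 229 [ 0.561  -0.0038] 196 yaw -12.31
C [ 0.59841438 -0.01199274]
white 3430 [ 0.5989041  -0.01192479  0.0898273 ] [ 0.59837499 -0.01182251  0.08986467] [0.08761505 0.05929322 0.00530493]
```

View pics/w3.png

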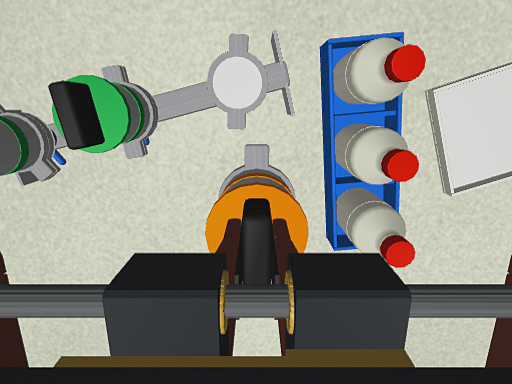

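The wrist view shows the whole free head, disc at (238,82) and ears at (239,42) and (237,120). The head's yaw is −12.4° and its centre (0.5987, −0.012), so the tool needs about −2.1° more. I'll go back over it.

Emit:
move_arm --plan '[{"fingers":0.0,"dx":0.008,"dy":0.0,"dz":0.0,"ax":0.0,"ay":0.2,"az":-0.8},{"fingers":0.0,"dx":0.018,"dy":0.0,"dz":0.0,"ax":0.0,"ay":0.1,"az":-0.8},{"fingers":0.0,"dx":0.024,"dy":0.001,"dz":0.0,"ax":0.0,"ay":0.0,"az":-0.2},{"fingers":0.0,"dx":0.022,"dy":0.0,"dz":0.0,"ax":0.0,"ay":0.0,"az":0.0},{"fingers":0.0,"dx":0.012,"dy":0.0,"dz":0.0,"ax":0.0,"ay":0.0,"az":0.0},{"fingers":0.0,"dx":0.004,"dy":0.0,"dz":0.0,"ax":0.0,"ay":0.0,"az":0.0},{"fingers":0.0,"dx":0.0,"dy":0.0,"dz":0.0,"ax":0.0,"ay":0.0,"az":0.0},{"fingers":0.0,"dx":0.0,"dy":0.0,"dz":0.0,"ax":0.0,"ay":0.0,"az":0.0}]'

```text
time_s: 12.03
position: [0.5961, -0.0119, 0.4272]
eef_rot: [3.121, -0.339, -0.002]
ft_force: [0.1, 0.2, -3.0]
opening: 0.158
```

```bash
python3 -c "
from h import *
pose()"
```

```text
t 12.03 pos [ 0.5961 -0.0119  0.4272] grasp [ 0.5959 -0.0122  0.2642] yaw -12.4 level by ax,ay [ 0.1  -0.08] open 0.158 F [ 0.1  0.2 -3. ] v 0.016
```

Emit:
move_arm --plan '[{"fingers":0.0,"dx":0.002,"dy":0.001,"dz":-0.005,"ax":0.1,"ay":0.0,"az":0.0},{"fingers":0.0,"dx":0.0,"dy":0.0,"dz":-0.01,"ax":0.0,"ay":0.0,"az":0.0},{"fingers":0.0,"dx":0.0,"dy":0.0,"dz":-0.012,"ax":0.0,"ay":0.0,"az":0.0},{"fingers":0.0,"dx":0.0,"dy":0.0,"dz":-0.01,"ax":0.0,"ay":0.0,"az":0.0},{"fingers":0.0,"dx":0.0,"dy":0.0,"dz":-0.006,"ax":0.0,"ay":0.0,"az":0.0},{"fingers":0.0,"dx":0.0,"dy":0.0,"dz":0.0,"ax":0.0,"ay":0.0,"az":0.0},{"fingers":0.0,"dx":0.0,"dy":0.0,"dz":0.0,"ax":0.0,"ay":0.0,"az":0.0},{"fingers":0.0,"dx":0.0,"dy":0.0,"dz":0.0,"ax":0.0,"ay":0.0,"az":0.0}]'

```text
time_s: 12.7
position: [0.5953, -0.0107, 0.3785]
eef_rot: [3.123, -0.34, -0.006]
ft_force: [0.0, -0.3, -2.3]
opening: 0.157
```

```bash
python3 -c "
from h import *
pose()"
```

```text
t 12.7 pos [ 0.5953 -0.0107  0.3785] grasp [ 0.5946 -0.0106  0.2155] yaw -12.44 level by ax,ay [-0.02 -0.24] open 0.157 F [ 0.  -0.3 -2.3] v 0.006
```

Remaining: dx +0.003, dz −0.018, ay −0.2.

Emit:
move_arm --plan '[{"fingers":0.0,"dx":0.003,"dy":0.0,"dz":-0.003,"ax":0.0,"ay":-0.2,"az":0.0},{"fingers":0.0,"dx":0.0,"dy":0.0,"dz":-0.005,"ax":0.0,"ay":0.0,"az":0.0},{"fingers":0.0,"dx":0.0,"dy":0.0,"dz":-0.005,"ax":0.0,"ay":0.0,"az":0.0},{"fingers":0.0,"dx":0.0,"dy":0.0,"dz":-0.003,"ax":0.0,"ay":0.0,"az":0.0},{"fingers":0.0,"dx":0.0,"dy":0.0,"dz":0.0,"ax":0.0,"ay":0.0,"az":0.0},{"fingers":0.0,"dx":0.0,"dy":0.0,"dz":0.0,"ax":0.0,"ay":0.0,"az":0.0},{"fingers":0.0,"dx":0.0,"dy":0.0,"dz":0.0,"ax":0.0,"ay":0.0,"az":0.0},{"fingers":0.0,"dx":0.0,"dy":0.0,"dz":0.0,"ax":0.0,"ay":0.0,"az":0.0}]'

```text
time_s: 13.37
position: [0.5988, -0.0108, 0.3625]
eef_rot: [-3.123, 0.34, -0.004]
ft_force: [0.1, -0.2, -3.1]
opening: 0.156
```

```bash
cat > chk.py <<'E'
from h import *
s=pose(); a=np.radians(-12.4); e=np.array([np.cos(a),np.sin(a)]); t=np.array([-e[1],e[0]]); C=np.array([.5987,-.012])
p,d,k=snap("wrist"); W=cloud(d,k); zf=s["position"][2]-.163-.084
def ear(nm,W,m0,lo,hi):
    q=W[...,:2]-C; u=q@e; w=q@t; m=m0&(u>lo)&(u<hi)&(abs(w)<.025)
    print(nm,m.sum(),"tip",u[m].min().round(4),u[m].max().round(4),"w",w[m].min().round(4),w[m].max().round(4),"mean",w[m].mean().round(4),"z",np.median(W[m][:,2]).round(4))
ear("wrist foot far",W,(d>0)&(abs(W[...,2]-zf)<.004),.034,.055)
w3=np.load("w3.npz"); ear("wrist head far(w3)",w3["W"],abs(w3["W"][...,2]-.09)<.005,.034,.055); ear("wrist head near(w3)",w3["W"],abs(w3["W"][...,2]-.09)<.005,-.055,-.034)
H=cv2.cvtColor(p,cv2.COLOR_BGR2HSV); m=(d>0)&(H[...,0]>6)&(H[...,0]<22)&(H[...,1]>150)&(abs(W[...,2]-(zf+.0615))<.004); L=W[m]
A=np.c_[L[:,:2]-L[:,:2].mean(0),np.ones(len(L))]; print("lid z",L[:,2].mean(),"tilt",np.degrees(np.linalg.lstsq(A,L[:,2],rcond=None)[0][:2]).round(2))
p,d,k=snap("side"); W=cloud(d,k)
ear("side foot near",W,(d>0)&(abs(W[...,2]-.113)<.004),-.055,-.033); ear("side head near",W,(d>0)&(abs(W[...,2]-.09)<.004),-.055,-.033)
E
python3 chk.py
```

```text
t 13.37 pos [ 0.5988 -0.0108  0.3625] grasp [ 0.5992 -0.0107  0.1995] yaw -12.44 level by ax,ay [-0.01  0.15] open 0.156 F [ 0.1 -0.2 -3.1] v 0.003
wrist foot far 358 tip 0.034 0.0447 w -0.0077 0.0093 mean 0.0008 z 0.1148
wrist head far(w3) 204 tip 0.034 0.0436 w -0.0085 0.0088 mean 0.0001 z 0.0894
wrist head near(w3) 179 tip -0.0441 -0.034 w -0.0088 0.0084 mean 0.0 z 0.0895
lid z 0.1759650212376377 tilt [-0.14  0.11]
side foot near 30 tip -0.0452 -0.0332 w -0.0074 0.0113 mean 0.0037 z 0.1147
side head near 32 tip -0.0469 -0.0332 w -0.0088 0.0116 mean 0.003 z 0.0899
```

Nearly there. One last trim, about 1 mm in x, 0.6 mm in y and 1.5 mm down.

Emit:
move_arm --plan '[{"fingers":0.0,"dx":-0.0006,"dy":-0.0006,"dz":-0.0015,"ax":0.0,"ay":0.1,"az":0.0},{"fingers":0.0,"dx":0.0,"dy":0.0,"dz":0.0,"ax":0.0,"ay":0.0,"az":0.0},{"fingers":0.0,"dx":0.0,"dy":0.0,"dz":0.0,"ax":0.0,"ay":0.0,"az":0.0},{"fingers":0.0,"dx":0.0,"dy":0.0,"dz":0.0,"ax":0.0,"ay":0.0,"az":0.0},{"fingers":0.0,"dx":0.0,"dy":0.0,"dz":0.0,"ax":0.0,"ay":0.0,"az":0.0},{"fingers":0.0,"dx":0.0,"dy":0.0,"dz":0.0,"ax":0.0,"ay":0.0,"az":0.0},{"fingers":0.0,"dx":0.0,"dy":0.0,"dz":0.0,"ax":0.0,"ay":0.0,"az":0.0},{"fingers":0.0,"dx":0.0,"dy":0.0,"dz":0.0,"ax":0.0,"ay":0.0,"az":0.0}]'

```text
time_s: 14.13
position: [0.5982, -0.0115, 0.3617]
eef_rot: [-3.123, 0.341, -0.003]
ft_force: [0.7, -0.3, -3.3]
opening: 0.158
```

```bash
python3 chk.py
```

```text
t 14.13 pos [ 0.5982 -0.0115  0.3617] grasp [ 0.5985 -0.0115  0.1987] yaw -12.45 level by ax,ay [-0.    0.12] open 0.158 F [ 0.7 -0.3 -3.3] v 0.001
wrist foot far 335 tip 0.034 0.0441 w -0.0086 0.0084 mean -0.0001 z 0.114
wrist head far(w3) 204 tip 0.034 0.0436 w -0.0085 0.0088 mean 0.0001 z 0.0894
wrist head near(w3) 179 tip -0.0441 -0.034 w -0.0088 0.0084 mean 0.0 z 0.0895
lid z 0.1750967788639779 tilt [-0.04  0.13]
side foot near 36 tip -0.0458 -0.0336 w -0.0067 0.0105 mean 0.0024 z 0.1145
side head near 33 tip -0.0461 -0.0334 w -0.0072 0.0112 mean 0.0027 z 0.0896
```

```bash
python3 -c "
from h import *
print(robot.job_done()); pose()"
```

```text
the job is handed in; nothing more can be done
None
the job is handed in; nothing more can be done
```

I picked up the orange-lidded funnel by its bar grip and carried it over the bottles with about 40 mm to spare. It is now held still above the free head, and the job was handed in at about 14 s of the 46 s allowed.

**Last checks before handing in:**
- **Gap:** about 16 mm between the funnel's foot and the head.
- **Centring and ears:** within about 0.5 mm of the head's centre. Tool yaw is −12.45° against −12.4° measured for the head. The wrist and side cameras agree on the ears.
- **Level:** the lid is within about 0.15° of level.
- **Force and motion:** the wrist carries only the funnel's weight, about 3 N, and the joints are still.
- **Other objects:** the bottles and green funnels had not moved in the side view taken at 9.9 s. I did not re-measure them after the last approach, and I never measured the jar and dishes for movement.

**Disagreements:**
- **Head yaw:** my first estimate, about −10.3°, was off by 2°, and the side view showed it. I raised the funnel, looked at the whole head and corrected it.
- **Foot tilt:** a tilt fit on the foot's ear gave about 1.9°. I set it aside because it probably included the flange's edge, and the lid reading showed the funnel level.

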